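# Slide the soy dish along the tray rim into its corner bay

## Robot

A 6-joint arm with a two-finger parallel gripper is mounted at the origin on the work surface. World frame = base frame: x ahead of the robot, y to its left, z up, the work surface at z = 0. Lengths are in m, angles in rad, forces in N, time in s.
With the tool pointing down it reaches from about 0.25 to 0.775 m from the base axis. Payload 4 kg.
Tool frame: the origin (TCP) lies midway between the tips of the shut fingers; the grasp point (between the pads) lies 19 mm behind it; z points along the fingers, x is the direction in which the jaws open and shut, and the axes are right-handed (so a half turn about z gives the same grasp; the last joint's range is limited). The gripper opens to 94 mm and grips with 3 to 60 N. Pads are 16 mm wide; open, the fingers measure 119 mm over their backs; the gripper's body (75 mm by 177 mm) begins 78 mm behind the grasp point.
Start: joints at [1.091, 0.087, 1.371, -0, 1.684, -0.103], TCP at [0.202, 0.511, 0.206] pointing down, gripper open.
Joint ranges: [-3.1, 3.1], [-0.76, 2.03], [0.27, 2.55], [-1.08, 4.22], [0.17, 2.65], [-2.57, 2.57]. Speed limits (rad/s): [2.79, 2.79, 3.14, 3.14, 3.14, 3.14].

## Interface

Orientations are given as [roll, pitch, yaw] about the fixed x, y, z axes, in that order (R = Rz(yaw) Ry(pitch) Rx(roll)).
In Python, from bench import robot, eyes, close_job gives the robot as it stands.
- The arm moves only by the shell command python3 -m jog 'ROWS'. ROWS is JSON, a list of rows, each a list of 3 entries, a list of its own where there are three numbers: the turn, a rotation vector about the tool's x, y, z in degrees, then the shift along the tool's x, y, z in mm, then the closure, from -1 (fully open) to 1 (shut). In form: [[[wx, wy, wz], [x, y, z], claw], ...]. A call has 1 to 5 rows; each row is the pose to reach, as a shift and turn from the pose commanded when the call began, along the tool's axes at that moment; what a row does not reach only later rows make up. A row lasts 1/10 s, in which the tool goes at most 50 mm and 8.59 degrees, less where a joint would pass 70% of its speed; a pose out of reach is approached as far as the arm can. A call with a gripper value outside its range is refused whole. The fingers move at their own pace and stop on an object; the grip force is fixed at half the most. Time passes only in rows, so rows that repeat a pose let the fingers close. It gives the time, the measured TCP pose, the force and the opening at its end, in the units of the state.
- robot.get_obs(): the state, without advancing time (a new reading comes with each control period).
- eyes.snapshot(name): name is "side" or "top"; returns (picture, depth): 400x640x3 uint8, red, green, blue; 400x640 float32, m along the optical axis (not along the pixel's ray), 0 where there is no reading.
- eyes.camera_params(name): a dict with "mtx" (3x3 intrinsics, pixels), "k1" (the pictures are not rectified: a ray, as slopes to the right and down, at radius r is drawn at 1 + k1 r^2 times it, then the intrinsics apply), "world_to_cam" (4x4, takes a point from world to camera coordinates). Camera axes: x right, y up, looking along -z (the intrinsics and any distortion apply to the point x, -y, -z); pixel columns grow to the right and rows downward; lengths in m; the calibration is good to about 2 mm. A picture is of the moment at which its call begins. camera_params takes no time and is no camera call.
- close_job(): hands the job in, once; it reports no verdict.
The state is a dict: "time": time; "joint_positions": joint angles; "qvel": joint speeds; "joint_torque": joint torques, N m; "tool_pos": TCP position; "ee_rot": TCP orientation; "wrist_force": force on the tool from outside, world axes, zero at the start; "wrist_torque": the same for the moment, N m; "width": finger opening in m.
Only numpy, scipy, OpenCV 4.12 (cv2) and the standard library are available. Lean on these libraries where they do the work, as an engineer would, in place of code of your own. Each camera call takes 0.05 s, during which the arm holds its last target. There are 200 camera calls.

## Task

Set the blue soy dish in the corner bay of the red tray without gripping or lifting it: with the fingertips first push it gently straight across the tray until it lies flat against the long rim that the bay opens along, then, keeping it against that rim all the way, slide it along into the bay until it is fully home in the corner. Leave everything else where it is and take your hand away at the end.

Things in the scene. Friction and masses are not known exactly. Their poses are not given: they have to be found in the camera images.
- soy_dish: Square blue ceramic soy dish, 68 x 68 x 24 mm high, about 130 g, loose on the tray floor. Origin at the centre of its underside, z up, x and y square to its sides. Open hollow 56 x 56 mm, 18 mm deep: walls 6 mm thick, inside floor 6 mm above the origin. Starts in the tray's -y half, clear of the rims and turned up to 0.5 rad to them.
- tray: Red lacquered tray, gold-edged, fixed, 260 mm along its x, 340 mm along its y. Origin at the centre of its underside, z up. Floor's upper face at z = 8 mm; rims 8 mm thick, up to z = 22 mm, inner faces at x = +-122 mm and y = +-162 mm. The long rim to slide along is the +x one, on the side away from the robot (the tray is turned up to 0.5 rad). The bay is in its +x, +y corner.
- bay_seat (a point): Where the centre of the dish's underside comes when fully home, touching the +x and +y rims: tray x = 88, y = 128, z = 8 mm; axes as the tray's. The bay is 76 mm wide, open above and at its -y end: between the +x rim and a low gold-edged slat (6 mm thick, top at z = 20 mm, face at x = 46 mm) that runs along y from the +y rim back to y = 69 mm.
- chopsticks: Bystander: pair of dark chopsticks in a white paper sleeve, 26 x 208 x 7 mm, lying in the tray along its -x rim (tray x about -104 mm). Origin under its middle.
- chopstick_rest: Bystander: white porcelain chopstick rest, 18 x 46 x 12 mm, lying in the tray's +y half on the -x side of the slat. Origin at the centre of its underside.
- onigiri_mould: Bystander: triangular green plastic onigiri mould, about 105 mm across, 57 mm high with its grip, standing beside the tray. Origin at the centre of its underside.
- bowl: Bystander: speckled cream ceramic bowl, 120 mm across, 58 mm high, beside the tray. Origin at the centre of its underside.
- jar: Bystander: small glass jar with a metal flip-top lid, 66 mm across, 86 mm high, beside the tray. Origin at the centre of its underside.
- paddle: Bystander: bamboo rice paddle, about 205 x 56 x 7 mm, lying left of the tray, its blade away from the robot. Origin under its middle.
- tea_cup: Bystander: terracotta tea cup, 68 mm across, 75 mm high, left of the tray. Origin at the centre of its underside.
Mind the look-alikes: they are no part of the job. What is shaped like the soy_dish but green or orange is not meant.

How it is judged:
On the way:
1. the dish lies flat against the tray's +x rim (within 5 mm and 0.1 rad) while still in the -y half of the tray (x of soy_dish in the frame of tray above 0.083 m and angle between soy_dish's own z axis and vertical below 0.1 rad and (angle between the x axis of soy_dish and the x axis of tray, either way round below 0.1 rad or angle between the y axis of soy_dish and the x axis of tray, either way round below 0.1 rad) and y of soy_dish in the frame of tray below 0 m), for 0.1 s.
At the end, for the whole second after the job is handed in: The dish rests level on the tray floor in the bay, within 4 mm of touching the +x rim and within 4 mm of touching the +y rim, square to them within 0.06 rad, at rest; the seven bystanders are within 15 mm of where they began (x of soy_dish in the frame of tray above 0.084 m and y of soy_dish in the frame of tray above 0.124 m and z of soy_dish in the frame of tray below 0.011 m and angle between soy_dish's own z axis and vertical below 0.05 rad and (angle between the x axis of soy_dish and the x axis of tray, either way round below 0.06 rad or angle between the y axis of soy_dish and the x axis of tray, either way round below 0.06 rad) and linear speed of soy_dish below 0.01 m/s and distance of each of chopsticks, chopstick_rest, onigiri_mould, bowl, jar, paddle, tea_cup from where it was at the start of the episode below 0.015 m).
It fails at once if the dish is lifted (its underside's centre more than 8 mm off the tray floor) (z of soy_dish in the frame of tray above 0.016 m).
It fails at once if the dish is tipped by more than 0.3 rad (angle between soy_dish's own z axis and vertical above 0.3 rad).
It fails at once if the dish is gripped or pushed hard (more than 35 N between the fingers and the dish) (contact force between the fingers and soy_dish above 35 N).
It fails at once if the dish strays more than 8 mm from the +x rim while it is in the +y half of the tray (y of soy_dish in the frame of tray above 0 m and x of soy_dish in the frame of tray below 0.08 m).
It fails at once if another thing is pushed aside (15 mm) or tipped (0.3 rad) (distance of any of chopsticks, chopstick_rest, onigiri_mould, bowl, jar, paddle, tea_cup from where it was at the start of the episode above 0.015 m or angle between any of bowl, jar, tea_cup's own z axis and vertical above 0.3 rad).
It also fails if it takes over 42 s, if anything falls off the work surface, if the arm or the gripper's body presses on something with over 40 N, if the wrist force passes 120 N, or if a joint passes its speed limit or range.

## Working session

There is one attempt and no reset: what is moved stays moved. The work goes in short steps, Python scripts to look and compute and a shell command to move; the robot and the scene stay as the last step left them, time stands still between calls to the robot, and variables do not carry over. Pictures are saved under pics/ and viewed, about 8 in all and at most 12, crops included, and the job is handed in when it is done.

```bash
mkdir -p pics; ls
cat > h.py <<'E'
import numpy as np, cv2
from bench import robot, eyes
def snap(n,f):
    p,d=eyes.snapshot(n); cv2.imwrite('pics/'+f,p[:,:,::-1]); np.savez('pics/'+f+'.npz',p=p,d=d); return p,d
def ray(n,uv):
    c=eyes.camera_params(n); K=np.array(c['mtx']);k=c['k1'];T=np.array(c['world_to_cam'])
    uv=np.atleast_2d(np.array(uv,float))
    q=cv2.undistortPoints(uv.reshape(-1,1,2),K,np.array([k,0,0,0,0.])).reshape(-1,2)
    dc=np.c_[q[:,0],-q[:,1],-np.ones(len(q))]
    R=T[:3,:3]; return -R.T@T[:3,3], dc@R
def onz(n,uv,z):
    o,d=ray(n,uv); s=(z-o[2])/d[:,2]; return o+s[:,None]*d
def proj(n,P):
    c=eyes.camera_params(n); K=np.array(c['mtx']);T=np.array(c['world_to_cam'])
    P=np.atleast_2d(P)@T[:3,:3].T+T[:3,3]; q=np.c_[P[:,0],-P[:,1]]/-P[:,2:]
    q=q*(1+c['k1']*(q**2).sum(1))[:,None]; return q*[K[0,0],K[1,1]]+K[:2,2]
E
python3 - <<'E'
from h import *
snap('top','t0.png');snap('side','s0.png')
for n in('top','side'):
    c=eyes.camera_params(n);print(n,c['mtx'],c['k1'],ray(n,[320,200]))
print(robot.get_obs())
E
```

```text
pics
top [[508.78616426   0.         321.68804602]
 [  0.         508.78616426 203.23871856]
 [  0.           0.           1.        ]] -0.11547230738788718 (array([0.31306172, 0.06025701, 1.71042947]), array([[ 0.10949254,  0.00870826, -0.99397539]]))
side [[504.34417989   0.         314.96481006]
 [  0.         504.34417989 197.01668049]
 [  0.           0.           1.        ]] -0.1658092239793197 (array([-0.29996327, -0.70499817,  1.14994339]), array([[ 0.50696368,  0.49072576, -0.70873883]]))
{'time': 0.1, 'joint_positions': array([ 1.09095437e+00,  8.79508875e-02,  1.37205684e+00,  7.97804558e-06,
        1.68360855e+00, -1.03082038e-01]), 'qvel': array([-0.00135009, -0.00265877, -0.00429463,  0.00054047,  0.00143548,
        0.0007779 ]), 'joint_torque': array([ 2.31462807e-03, -3.41252625e+01, -3.03301334e+01,  7.20246602e-02,
        3.04039638e-02, -9.96535437e-05]), 'tool_pos': array([0.20212087, 0.51100042, 0.20440655]), 'ee_rot': array([-3.14137654e+00,  2.01207016e-03,  1.19403751e+00]), 'wrist_force': array([ 0.43519325,  0.69246553, -0.01661658]), 'wrist_torque': array([-0.04015406, -0.01220889,  0.00136013]), 'width': 0.09368722478066337}
```

View pics/t0.png

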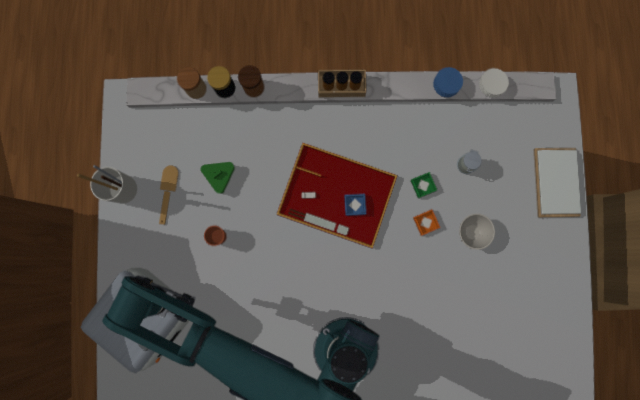

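View pics/s0.png

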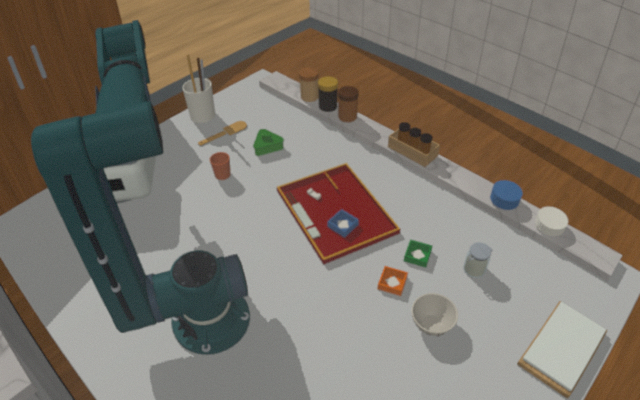

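The top view shows the tray with corners near (303,145), (396,177), (373,245) and (278,213). The bay is at the upper left by (303,145), with the slat near (308,170), and the blue dish is at (355,205). The side view agrees, with the dish at (343,223). Next I measure both views.

```bash
cat > meas.py <<'E'
from h import *
import sys
def quad(m):
    c=max(cv2.findContours(m,cv2.RETR_EXTERNAL,cv2.CHAIN_APPROX_NONE)[0],key=cv2.contourArea)
    return cv2.convexHull(c).reshape(-1,2).astype(float)
def fit(n,m,z):
    P=onz(n,quad(m),z)[:,:2]; c,s,a=cv2.minAreaRect((P*1000).astype(np.float32)); return np.round(c,1),np.round(s,1),round(a,1)
def masks(p):
    h=cv2.cvtColor(p,cv2.COLOR_RGB2HSV); H,S,V=cv2.split(h)
    blue=((H>100)&(H<125)&(S>110)&(V>50)).astype(np.uint8)*255
    warm=(((H<30)|(H>170))&(S>130)&(V>40)).astype(np.uint8)*255
    return blue,warm
if __name__=='__main__':
  for n,f,r in(('top','t0.png',(265,135,405,255)),('side','s0.png',(270,155,405,265))):
    p=np.load('pics/'+f+'.npz')['p']; b,w=masks(p); M=np.zeros_like(b); M[r[1]:r[3],r[0]:r[2]]=255
    b&=M; w&=M
    print(n,'tray z22',fit(n,w,.022),'z15',fit(n,w,.015)); print(' dish',fit(n,b,.032), fit(n,b,.020))
    o=cv2.resize(p[r[1]:r[3],r[0]:r[2]],None,fx=4,fy=4,interpolation=cv2.INTER_CUBIC); cv2.imwrite('pics/c_'+f,o[:,:,::-1])
    print(' red-only',fit(n,w&~0,.022), (b>0).sum())
  d=np.load('pics/t0.png.npz')['d']
E
python3 meas.py
```

```text
top tray z22 (array([516.8,  18.5]), array([336.3, 256.7]), 69.8) z15 (array([517.7,  18.3]), array([337.7, 257.7]), 69.8)
 dish (array([481.4, -40.9]), array([66.2, 63.3]), 89.2) (array([482.6, -41.6]), array([66.7, 63.8]), 89.2)Traceback (most recent call last):
  File "meas.py", line 19, in <module>
    print(' red-only',fit(n,w&~0,.022), (b>0).sum())
                            ~^~~
OverflowError: Python integer -1 out of bounds for uint8
```

View pics/c_t0.png

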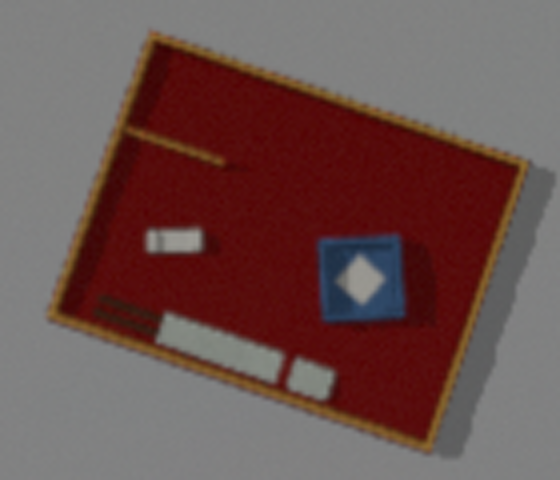

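The top view fits the known sizes: hull 336x257 mm plus about 1 px of shrinkage, against 340x260 mm. The tray centre is about (517, 18.5) and its yaw about -20.2°. The dish is at tray (-13, -68), turned about 19° to the tray. I'll check this against the side view and start moving.

```bash
sed -i '/red-only/d' meas.py; python3 meas.py
python3 -m jog '[[[0,0,-1.4],[-412,402,60],0.36],[[0,0,-1.4],[-412,402,60],0.36],[[0,0,-1.4],[-412,402,60],0.36],[[0,0,-1.4],[-412,402,60],0.36],[[0,0,-1.4],[-412,402,60],0.36]]'
```

```text
top tray z22 (array([516.8,  18.5]), array([336.3, 256.7]), 69.8) z15 (array([517.7,  18.3]), array([337.7, 257.7]), 69.8)
 dish (array([481.4, -40.9]), array([66.2, 63.3]), 89.2) (array([482.6, -41.6]), array([66.7, 63.8]), 89.2)
side tray z22 (array([513.3,  14.8]), array([345. , 258.9]), 70.0) z15 (array([518.4,  19.2]), array([347.1, 260.5]), 70.0)
 dish (array([490.4, -64.8]), array([ 5. , 11.3]), 18.1) (array([498.9, -57.9]), array([ 5. , 11.4]), 18.1)
time: 0.6
tool_pos: [0.2984, 0.2802, 0.1789]
ee_rot: [3.142, 0.0, 1.219]
wrist_force: [1.2, 0.8, 0.5]
width: 0.0573
```

```bash
python3 -m jog '[[[0,0,0],[-238,221,60],0.36],[[0,0,0],[-238,221,60],0.36],[[0,0,0],[-238,221,60],0.36],[[0,0,0],[-238,221,60],0.36],[[0,0,0],[-238,221,60],0.36]]'; python3 -c "
from h import *; print(robot.get_obs()['tool_pos'])"
```

```text
time: 1.1
tool_pos: [0.3933, 0.0533, 0.1336]
ee_rot: [3.141, -0.0, 1.218]
wrist_force: [1.4, 0.2, 0.5]
width: 0.0305
[0.39325447 0.05330355 0.13364194]
```

```bash
python3 -m jog '[[[0,0,0],[-58,54,30],0.36],[[0,0,0],[-58,54,60],0.36],[[0,0,0],[-58,54,80],0.36],[[0,0,0],[-58,54,80],0.36]]'
python3 - <<'E'
from h import *
p,_=snap('top','t1.png'); q,_=snap('side','s1.png')
a=cv2.resize(p[125:265,255:415],(640,560),interpolation=2); cv2.imwrite('pics/t1c.png',a[:,:,::-1])
print(robot.get_obs()['tool_pos'],robot.get_obs()['wrist_force'])
a=cv2.resize(q[140:280,260:420],(640,560),interpolation=2); cv2.imwrite('pics/s1c.png',a[:,:,::-1])
E
```

```text
time: 1.5
tool_pos: [0.4204, -0.0182, 0.0499]
ee_rot: [-3.132, 0.001, 1.216]
wrist_force: [-0.5, 0.4, 0.1]
width: 0.0298
[ 0.42350121 -0.01761178  0.05407884] [ 0.55557674 -0.59425708  0.36186978]
```

View pics/s1c.png

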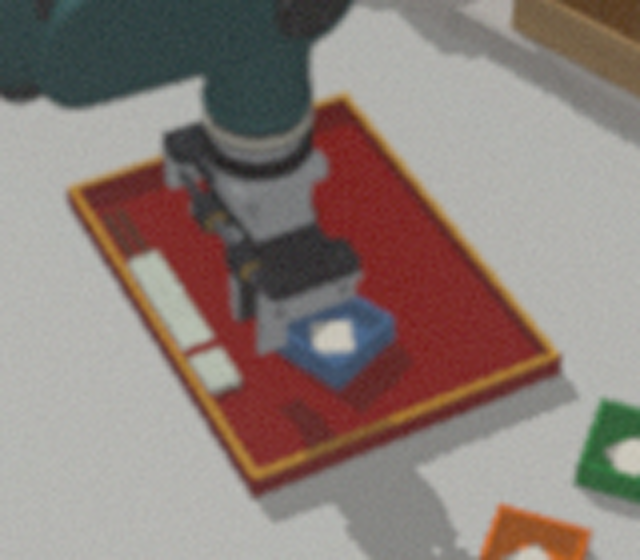

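The fingertips, near (270,330) in the crop, hang between the dish and the sleeve with clear gaps on both sides. I'll descend to about z = 13 mm and push.

```bash
python3 -m jog '[[[0,0,0],[-2,0,20],0.36],[[0,0,0],[-2,0,36],0.36],[[0,0,0],[-2,0,41],0.36],[[0,0,0],[-2,0,41],0.36]]'
python3 -m jog '[[[0,0,0],[0,8,0],0.36],[[0,0,0],[0,14,0],0.36],[[0,0,0],[0,20,0],0.36],[[0,0,0],[0,26,0],0.36],[[0,0,0],[0,32,0],0.36]]'
python3 -m jog '[[[0,0,0],[0,6,0],0.36],[[0,0,0],[0,12,0],0.36],[[0,0,0],[0,18,0],0.36],[[0,0,0],[0,24,0],0.36],[[0,0,0],[0,30,0],0.36]]'
```

```text
time: 2.0
tool_pos: [0.4236, -0.0191, 0.014]
ee_rot: [3.141, -0.0, 1.22]
wrist_force: [-0.1, 0.6, 0.1]
width: 0.0304
time: 2.5
tool_pos: [0.4538, -0.0308, 0.0133]
ee_rot: [-3.141, -0.0, 1.218]
wrist_force: [-0.8, 1.4, 1.7]
width: 0.0302
time: 3.0
tool_pos: [0.4815, -0.0415, 0.013]
ee_rot: [-3.141, 0.001, 1.218]
wrist_force: [-1.2, 1.1, 1.7]
width: 0.0302
```

```bash
python3 -m jog '[[[0,0,0],[0,6,0],0.36],[[0,0,0],[0,12,0],0.36],[[0,0,0],[0,18,0],0.36],[[0,0,0],[0,24,0],0.36],[[0,0,0],[0,30,0],0.36]]'
python3 -m jog '[[[0,0,0],[0,6,0],0.36],[[0,0,0],[0,12,0],0.36],[[0,0,0],[0,16,0],0.36],[[0,0,0],[0,18,0],0.36],[[0,0,0],[0,20,0],0.36]]'
python3 - <<'E'
from h import *
p,_=snap('top','t2.png'); q,_=snap('side','s2.png')
a=np.hstack([cv2.resize(x,(400,350),interpolation=2) for x in(p[125:265,255:415],q[140:280,260:420])]); cv2.imwrite('pics/c2.png',a[:,:,::-1])
E
```

```text
time: 3.5
tool_pos: [0.51, -0.0517, 0.0131]
ee_rot: [3.141, 0.0, 1.218]
wrist_force: [-1.7, -0.0, 1.0]
width: 0.0301
time: 4.0
tool_pos: [0.5283, -0.0583, 0.0131]
ee_rot: [-3.141, -0.0, 1.218]
wrist_force: [-1.7, -0.0, 0.6]
width: 0.0303
```

View pics/c2.png

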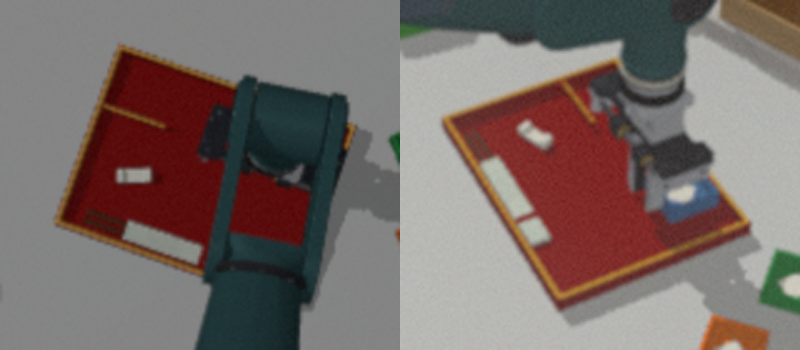

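The dish (side crop at (690,197)) sits in front of the fingers and nearly square, about 9 mm short of the rim. I'll go on in small steps and watch the force.

```bash
python3 -m jog '[[[0,0,0],[0,2,0],0.36],[[0,0,0],[0,4,0],0.36],[[0,0,0],[0,5,0],0.36],[[0,0,0],[0,6,0],0.36],[[0,0,0],[0,6,0],0.36]]'
python3 -m jog '[[[0,0,0],[0,0.5,0],0.36],[[0,0,0],[0,1,0],0.36],[[0,0,0],[0,1,0],0.36]]'
python3 -m jog '[[[0,0,0],[0,0.5,0],0.36],[[0,0,0],[0,1,0],0.36],[[0,0,0],[0,1,0],0.36]]'
```

```text
time: 4.6
tool_pos: [0.5335, -0.0602, 0.0132]
ee_rot: [-3.14, -0.0, 1.218]
wrist_force: [-3.4, 0.8, 2.9]
width: 0.0305
time: 4.9
tool_pos: [0.5335, -0.0602, 0.0132]
ee_rot: [-3.138, 0.0, 1.219]
wrist_force: [-6.0, 2.3, 4.9]
width: 0.0298
time: 5.2
tool_pos: [0.5334, -0.0602, 0.0132]
ee_rot: [-3.136, 0.0, 1.219]
wrist_force: [-8.5, 2.1, 6.5]
width: 0.0297
```

The dish has met the rim: motion stopped and the force rose to about 9 N. I'll back off, lift, and look.

```bash
python3 -m jog '[[[0,0,0],[0,-5,0],0.36],[[0,0,0],[0,-15,0],0.36],[[0,0,0],[0,-20,-30],0.36],[[0,0,0],[0,-20,-70],0.36],[[0,0,0],[0,-20,-70],0.36]]'
python3 -m jog '[[[0,0,8],[-30,-20,0],0.36],[[0,0,16],[-70,-40,0],0.36],[[0,0,24],[-110,-40,0],0.36],[[0,0,32],[-150,-40,0],0.36],[[0,0,40],[-150,-40,0],0.36]]'
python3 - <<'E'
from meas import *
p,_=snap('top','t3.png'); q,_=snap('side','s3.png')
a=np.hstack([cv2.resize(x,(400,350),interpolation=2) for x in(p[125:265,255:415],q[140:280,260:420])]); cv2.imwrite('pics/c3.png',a[:,:,::-1])
b,w=masks(p); M=np.zeros_like(b); M[140:250,275:400]=255
print(fit('top',b&M,.032),robot.get_obs()['tool_pos'])
E
```

```text
time: 5.7
tool_pos: [0.5212, -0.0551, 0.0895]
ee_rot: [3.128, -0.002, 1.219]
wrist_force: [0.8, -0.9, 0.9]
width: 0.0302
time: 6.2
tool_pos: [0.4261, -0.185, 0.0827]
ee_rot: [3.139, 0.001, 0.509]
wrist_force: [0.2, 1.8, 0.3]
width: 0.0297
(array([569.1, -89.3]), array([63.3, 65.1]), 70.3) [ 0.42713656 -0.18213235  0.08259721]
```

View pics/c3.png

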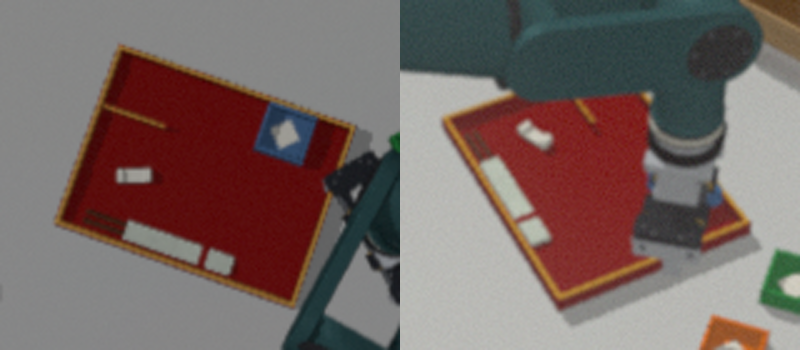

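The dish lies flat against the +x rim: tray x is about 86 ± 2 mm, y about -83, and it is square to within 0.5°. Top crop (286,133). Next the tool turns 90° and goes behind its -y side.

```bash
python3 -m jog '[[[0,0,8],[30,5,0],0.36],[[0,0,16],[60,10,0],0.36],[[0,0,24],[90,15,0],0.36],[[0,0,32],[120,22,0],0.36],[[0,0,40.5],[129,22,0],0.36]]'
python3 -m jog '[[[0,0,8.6],[0,0,0],0.36],[[0,0,8.6],[0,0,0],0.36],[[0,0,8.6],[0,0,0],0.36]]'
python3 -c "
from h import *; o=robot.get_obs(); print(o['tool_pos'],o['ee_rot'])"
```

```text
time: 6.8
tool_pos: [0.5532, -0.1341, 0.0824]
ee_rot: [-3.141, -0.001, -0.186]
wrist_force: [-0.9, 0.9, -0.7]
width: 0.0298
time: 7.1
tool_pos: [0.5505, -0.1354, 0.0827]
ee_rot: [-3.142, 0.0, -0.331]
wrist_force: [-0.5, 0.5, -0.3]
width: 0.0299
[ 0.55049959 -0.13540636  0.08267292] [-3.14154085e+00  4.39574492e-04 -3.30744282e-01]
```

```bash
python3 -m jog '[[[0,0,1.2],[1,3,20],0.36],[[0,0,1.2],[1,3,40],0.36],[[0,0,1.2],[1,3,60],0.36],[[0,0,1.2],[1,3,69],0.36],[[0,0,1.2],[1,3,69],0.36]]'
python3 -m jog '[[[0,0,0],[0,-4,0],0.36],[[0,0,0],[0,-8,0],0.36],[[0,0,0],[0,-12,0],0.36],[[0,0,0],[0,-16,0],0.36],[[0,0,0],[0,-20,0],0.36]]'
```

```text
time: 7.6
tool_pos: [0.5491, -0.1388, 0.0125]
ee_rot: [-3.142, 0.003, -0.356]
wrist_force: [-1.1, 0.2, -0.4]
width: 0.03
time: 8.1
tool_pos: [0.5579, -0.1216, 0.0154]
ee_rot: [3.139, -0.002, -0.357]
wrist_force: [-1.5, -3.4, 3.3]
width: 0.0301
```

```bash
python3 -m jog '[[[0,0,0],[0.1,-5,0],0.36],[[0,0,0],[0.2,-10,0],0.36],[[0,0,0],[0.3,-15,0],0.36],[[0,0,0],[0.4,-20,0],0.36],[[0,0,0],[0.5,-25,0],0.36]]'
python3 -m jog '[[[0,0,0],[0.1,-5,0],0.36],[[0,0,0],[0.2,-10,0],0.36],[[0,0,0],[0.3,-15,0],0.36],[[0,0,0],[0.4,-20,0],0.36],[[0,0,0],[0.5,-25,0],0.36]]'
python3 - <<'E'
from h import *
p,_=snap('top','t4.png'); q,_=snap('side','s4.png'); print(robot.get_obs()['tool_pos'])
a=np.hstack([cv2.resize(x,(400,350),interpolation=2) for x in(p[125:265,255:415],q[140:280,260:420])]); cv2.imwrite('pics/c4.png',a[:,:,::-1])
E
```

```text
time: 8.6
tool_pos: [0.5669, -0.0968, 0.014]
ee_rot: [-3.141, 0.0, -0.357]
wrist_force: [-0.7, -2.4, 2.3]
width: 0.0301
time: 9.1
tool_pos: [0.5756, -0.0739, 0.014]
ee_rot: [3.141, 0.001, -0.357]
wrist_force: [-2.6, -3.4, 2.9]
width: 0.0304
[ 0.57602336 -0.07303451  0.01388676]
```

View pics/c4.png

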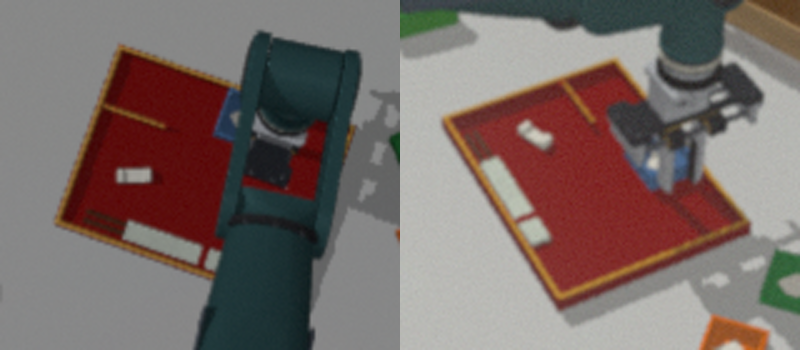

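```bash
cat > chk.py <<'E'
from meas import *
def chk(f):
    p=np.load('pics/'+f+'.npz')['p']; b,_=masks(p); M=np.zeros_like(b); M[140:250,275:400]=255; b&=M
    v,u=np.nonzero(b); P=onz('top',np.c_[u,v],.032)[:,:2]*1000-[516.8,18.5]
    a=np.radians(-20.1); x=P@[np.cos(a),np.sin(a)]; y=P@[-np.sin(a),np.cos(a)]
    print(f,'ymax %.1f ymin %.1f'%(y.max(),y.min()),'xmin by y:',[(round(t),round(x[abs(y-t)<4].min(),1),round(x[abs(y-t)<4].max(),1)) for t in np.arange(y.min()+5,y.max(),10)])
if __name__=='__main__':
    import sys
    for f in sys.argv[1:]: chk(f)
E
python3 chk.py t3.png t4.png
```

```text
t3.png ymax -51.5 ymin -115.0 xmin by y: [(-110, np.float64(56.0), np.float64(118.0)), (-100, np.float64(53.7), np.float64(117.9)), (-90, np.float64(55.7), np.float64(117.7)), (-80, np.float64(54.6), np.float64(118.7)), (-70, np.float64(54.5), np.float64(118.6)), (-60, np.float64(54.3), np.float64(117.4))]
t4.png ymax 5.6 ymin -19.3 xmin by y: [(-14, np.float64(54.8), np.float64(105.1)), (-4, np.float64(54.7), np.float64(116.8))]
```

The dish is still flat against the rim, with its -x face at tray x of about 54.5. I continue along the rim with no extra sideways offset.

```bash
python3 -m jog '[[[0,0,0],[0,-5,0],0.36],[[0,0,0],[0,-10,0],0.36],[[0,0,0],[0,-15,0],0.36],[[0,0,0],[0,-20,0],0.36],[[0,0,0],[0,-25,0],0.36]]'
python3 -m jog '[[[0,0,0],[0,-5,0],0.36],[[0,0,0],[0,-10,0],0.36],[[0,0,0],[0,-15,0],0.36],[[0,0,0],[0,-20,0],0.36],[[0,0,0],[0,-25,0],0.36]]'
python3 - <<'E'
from h import *
p,_=snap('top','t5.png'); o=robot.get_obs(); print(o['tool_pos'],o['ee_rot'])
import chk; chk.chk('t5.png')
E
```

```text
time: 9.7
tool_pos: [0.5846, -0.0501, 0.0139]
ee_rot: [-3.141, 0.001, -0.357]
wrist_force: [-1.4, -1.8, 0.7]
width: 0.03
time: 10.2
tool_pos: [0.5934, -0.0267, 0.0139]
ee_rot: [-3.141, 0.001, -0.357]
wrist_force: [-1.3, -1.1, -0.4]
width: 0.0302
[ 0.59386983 -0.02586174  0.01399043] [-3.14034130e+00  8.69869643e-05 -3.57079580e-01]
t5.png ymax 56.1 ymin 23.7 xmin by y: [(29, np.float64(113.3), np.float64(119.7)), (39, np.float64(55.3), np.float64(92.7)), (49, np.float64(55.2), np.float64(110.8))]
```

```bash
python3 -m jog '[[[0,0,0],[0,-5,0],0.36],[[0,0,0],[0,-10,0],0.36],[[0,0,0],[0,-15,0],0.36],[[0,0,0],[0,-20,0],0.36],[[0,0,0],[0,-25,0],0.36]]'
python3 -m jog '[[[0,0,0],[0,-5,0],0.36],[[0,0,0],[0,-10,0],0.36],[[0,0,0],[0,-15,0],0.36],[[0,0,0],[0,-20,0],0.36],[[0,0,0],[0,-25,0],0.36]]'
python3 - <<'E'
from h import *
p,_=snap('top','t6.png'); q,_=snap('side','s6.png'); o=robot.get_obs(); print(o['tool_pos'],o['ee_rot'])
import chk; chk.chk('t6.png')
a=np.hstack([cv2.resize(x,(400,350),interpolation=2) for x in(p[125:265,255:415],q[140:280,260:420])]); cv2.imwrite('pics/c6.png',a[:,:,::-1])
E
```

```text
time: 10.75
tool_pos: [0.6023, -0.0034, 0.0141]
ee_rot: [-3.141, 0.0, -0.358]
wrist_force: [-1.8, -1.4, -0.5]
width: 0.0302
time: 11.25
tool_pos: [0.6109, 0.0199, 0.014]
ee_rot: [3.141, 0.0, -0.358]
wrist_force: [-2.5, -0.3, 0.1]
width: 0.0302
[0.61190578 0.02058718 0.01435817] [-3.13999599e+00 -1.46132047e-03 -3.57062314e-01]
t6.png ymax 105.9 ymin 67.4 xmin by y: [(72, np.float64(61.3), np.float64(61.3)), (82, np.float64(104.1), np.float64(104.1)), (92, np.float64(54.7), np.float64(73.9)), (102, np.float64(54.6), np.float64(96.4))]
```

View pics/c6.png

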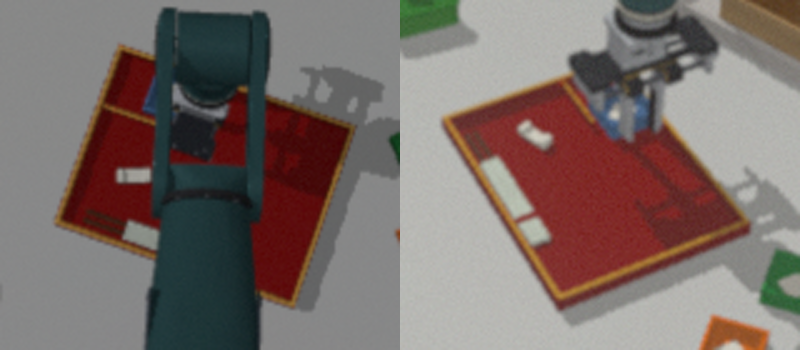

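The dish front is entering the bay, still against the rim. About 54 mm remain.

```bash
python3 -m jog '[[[0,0,0],[0,-5,0],0.36],[[0,0,0],[0,-10,0],0.36],[[0,0,0],[-0.1,-15,0],0.36],[[0,0,0],[-0.1,-20,0],0.36],[[0,0,0],[-0.2,-25,0],0.36]]'
python3 -m jog '[[[0,0,0],[0,-5,0],0.36],[[0,0,0],[0,-10,0],0.36],[[0,0,0],[-0.1,-14,0],0.36],[[0,0,0],[-0.1,-18,0],0.36],[[0,0,0],[-0.2,-20,0],0.36]]'
python3 - <<'E'
from h import *
p,_=snap('top','t7.png'); o=robot.get_obs(); print(o['tool_pos'],o['ee_rot'])
import chk; chk.chk('t7.png')
E
```

```text
time: 11.85
tool_pos: [0.6201, 0.0434, 0.0145]
ee_rot: [-3.141, -0.001, -0.358]
wrist_force: [-0.3, -1.5, 0.2]
width: 0.03
time: 12.35
tool_pos: [0.6267, 0.062, 0.0144]
ee_rot: [3.142, -0.001, -0.357]
wrist_force: [-1.1, -2.4, 2.4]
width: 0.0299
[0.62675097 0.06227603 0.01444821] [-3.14125954e+00 -6.71720184e-04 -3.57321316e-01]Traceback (most recent call last):
  File "<stdin>", line 3, in <module>
  File "chk.py", line 6, in chk
    print(f,'ymax %.1f ymin %.1f'%(y.max(),y.min()),'xmin by y:',[(round(t),round(x[abs(y-t)<4].min(),1),round(x[abs(y-t)<4].max(),1)) for t in np.arange(y.min()+5,y.max(),10)])
                                                                                  ~~~~~~~~~~~~~~~~~^^
    return umr_minimum(a, axis, None, out, keepdims, initial, where)
ValueError: zero-size array to reduction operation minimum which has no identity
```

Now 1–2 mm steps until the force rises.

```bash
python3 -m jog '[[[0,0,0],[0,-2,0],0.36],[[0,0,0],[0,-4,0],0.36],[[0,0,0],[0,-5,0],0.36],[[0,0,0],[0,-6,0],0.36],[[0,0,0],[0,-6,0],0.36]]'
python3 -m jog '[[[0,0,0],[0,-1,0],0.36],[[0,0,0],[0,-2,0],0.36],[[0,0,0],[0,-2,0],0.36]]'
```

```text
time: 12.9
tool_pos: [0.6286, 0.0675, 0.0142]
ee_rot: [-3.141, -0.0, -0.358]
wrist_force: [-0.9, -2.0, 2.8]
width: 0.0299
time: 13.2
tool_pos: [0.6292, 0.0696, 0.0141]
ee_rot: [-3.141, 0.0, -0.358]
wrist_force: [-0.1, -1.8, 1.3]
width: 0.0302
```

```bash
python3 -m jog '[[[0,0,0],[0,-1,0],0.36],[[0,0,0],[0,-2,0],0.36],[[0,0,0],[0,-2,0],0.36]]'
python3 -m jog '[[[0,0,0],[0,-1,0],0.36],[[0,0,0],[0,-2,0],0.36],[[0,0,0],[0,-2,0],0.36]]'
```

```text
time: 13.5
tool_pos: [0.6295, 0.0702, 0.0141]
ee_rot: [3.139, 0.0, -0.358]
wrist_force: [-2.2, -5.1, 1.6]
width: 0.0298
time: 13.8
tool_pos: [0.6295, 0.0702, 0.0141]
ee_rot: [3.136, 0.001, -0.358]
wrist_force: [-3.3, -9.1, 4.0]
width: 0.0301
```

The dish is stopped firmly at the +y rim (about 9.5 N, no further motion). Hand away: back off, then up, then clear.

```bash
python3 -m jog '[[[0,0,0],[0,4,0],0.36],[[0,0,0],[0,12,0],0.36],[[0,0,0],[0,18,0],0.36],[[0,0,0],[0,18,-40],0.36],[[0,0,0],[0,18,-90],0.36]]'
python3 -m jog '[[[0,0,0],[0,40,-30],0.36],[[0,0,0],[-20,90,-60],0.36],[[0,0,0],[-40,140,-60],0.36],[[0,0,0],[-60,190,-60],0.36],[[0,0,0],[-80,230,-60],0.36]]'
python3 - <<'E'
from h import *
p,_=snap('top','t8.png'); q,_=snap('side','s8.png')
import chk; chk.chk('t8.png')
from meas import *
b,_=masks(p); M=np.zeros_like(b); M[140:250,275:400]=255; print(fit('top',b&M,.032))
a=np.hstack([cv2.resize(x,(400,350),interpolation=2) for x in(p[125:265,255:415],q[140:280,260:420])]); cv2.imwrite('pics/c8.png',a[:,:,::-1])
E
```

```text
time: 14.3
tool_pos: [0.6215, 0.0563, 0.1009]
ee_rot: [3.14, 0.008, -0.358]
wrist_force: [1.4, 0.1, -0.9]
width: 0.0298
time: 14.8
tool_pos: [0.4769, -0.1233, 0.1645]
ee_rot: [-3.141, -0.002, -0.357]
wrist_force: [-0.2, -0.6, -0.4]
width: 0.03
t8.png ymax 158.5 ymin 94.8 xmin by y: [(100, np.float64(54.6), np.float64(116.9)), (110, np.float64(54.5), np.float64(116.8)), (120, np.float64(54.4), np.float64(118.8)), (130, np.float64(54.3), np.float64(118.7)), (140, np.float64(54.2), np.float64(117.6)), (150, np.float64(54.0), np.float64(117.5))]
(array([641.1, 107.4]), array([63.9, 65.3]), 71.3)
```

View pics/c8.png

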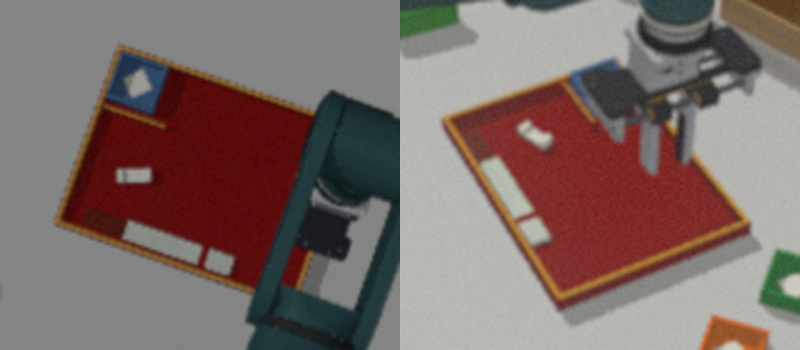

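The dish is in the bay corner (top crop (137,83)), and the measured x equals the value it had while touching the rim. The chopsticks and rest are unmoved. Handing in.

```bash
python3 -c "
from bench import close_job; print(close_job())"
```

```text
the job is handed in; nothing more can be done
None
```

The blue soy dish is in the bay corner against both rims, the hand is clear, and the job is handed in; no verdict was reported. I pushed the dish square against the +x rim at tray y of about -83 mm with two part-open fingertips. I then turned the tool 90° and slid it along the rim until it stopped at the +y rim. The clock read about 15 s at the end.

**Forces:** Wrist readings at the two stops reached about 11 N, against the 35 N limit; I read them only at the end of each move.

**Position:** The last top view puts the dish centre at about tray (86.2, 126.2) mm, nominal (88, 128). The x reading was the same (86.3 mm) when it was pressed on the +x rim, so I read the ~1.8 mm as camera and pixel bias. In y the rise in force at the stop confirms it.

**Angle:** The dish is square to the rims within about 1.3° (0.02 rad); the limit is 0.06 rad.

**Bystanders:** By eye, the chopsticks and the rest look unmoved. I did not measure any bystander, and I did not re-check the ones beside the tray, though the arm saw no unexpected contact force.

**Disagreement:** The gap between tool and dish centre came out at 45 mm, 38 mm and 41 mm in different pushes, where 42 mm was expected. I took that as calibration and tracking error and relied on contact instead.

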